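# Unhitch the shaker drive and hold it open for inspection

## Robot

A 6-joint arm with a two-finger parallel gripper is mounted at the origin on the work surface; the furniture and walls round the work are solid. World frame = base frame: x ahead of the robot, y to its left, z up, the work surface at z = 0. Lengths are in mm, angles in rad, forces in N, time in s.
With the tool pointing down it reaches from about 300 to 775 mm from the base axis. Payload 14.6 kg.
Tool frame: the origin (TCP) lies at the very end of the fingers, on their centre line; the grasp point (between the pads) lies 19 mm behind it; z points along the fingers, y is the line along which they close (so a half turn about z gives the same grasp; the last joint's range is limited). The gripper opens to 94 mm and grips with 3 to 60 N. Pads are 16 mm wide; open, the fingers measure 119 mm over their backs; the gripper's body (75 mm by 177 mm) begins 78 mm behind the grasp point.
Start: joints at [-1.207, 0.3, 1.521, -0, 1.321, -0.067], TCP at [229.671, -499.74, 179.346] pointing down, gripper open.
Joint ranges: [-3.03, 3.03], [-0.79, 2.21], [0.23, 2.52], [-1.04, 4.18], [0, 3.07], [-2.55, 2.55]. Speed limits (rad/s): [2.22, 2.22, 2.57, 3.14, 3.14, 3.14].

## Interface

Orientations are given as [roll, pitch, yaw] about the fixed x, y, z axes, in that order (R = Rz(yaw) Ry(pitch) Rx(roll)).
In Python, from cell import manip, camera, get_calibration gives the robot as it stands.
- The arm moves only by the tool arm_command, never from a script. Its argument "targets" is a list of rows, each an object of numbers: "hand": the opening, from -1 (shut) to 1 (fully open), so that 0 is half open; "x", "y", "z": the shift along the tool's x, y, z in m; "yaw": the turn about the tool's z in rad. In form: [{"hand": .., "x": .., "y": .., "z": .., "yaw": ..}, ...]. A call has 1 to 10 rows; each row shifts and turns the commanded pose from where the row before left it, along the tool's axes as they then stand; what a row does not reach is not made up. A row lasts 1/10 s, in which the tool goes at most 50 mm and 8.59 degrees, less where a joint would pass 70% of its speed; a pose out of reach is approached as far as the arm can. A call is refused whole if a number of a shift passes 0.05 or a number of a turn 0.15, either way. A call with a gripper value outside its range is refused whole. The fingers move at their own pace and stop on an object; "newtons" is the grip in N (left out, the last holds). Time passes only in rows, so rows that do not move let the fingers close. It gives the time, the measured TCP pose, the force, the opening and the grip force at its end, in the units of the state.
- manip.read_state(): the state, without advancing time (a new reading comes with each control period).
- camera(name): name is "side" or "top"; returns the picture (384x512x3 uint8, red, green, blue); there is no depth.
- get_calibration(name): a dict with "K" (3x3 intrinsics, pixels), "cam_to_world" (4x4, takes a point from camera to world coordinates). Camera axes: x right, y up, looking along -z (the intrinsics and any distortion apply to the point x, -y, -z); pixel columns grow to the right and rows downward; lengths in mm; the calibration is good to about 2 mm. A picture is of the moment at which its call begins. get_calibration takes no time and is no camera call.
- manip.sign_off(): hands the job in; it is judged then, once.
The state is a dict: "clock": time; "joints": joint angles; "qd": joint speeds; "effort": joint torques, N m; "eef_pos": TCP position; "eef_rot": TCP orientation; "wrist_force": force on the tool from outside, world axes, zero at the start; "moment": the same for the moment, N m; "finger_gap": finger opening in mm; "finger_force": force on a finger pad.
Only numpy, scipy, OpenCV 4.12 (cv2) and the standard library are available. Lean on these libraries where they do the work, as an engineer would, in place of code of your own. Each camera call takes 0.05 s, during which the arm holds its last target. There are 200 camera calls.

## Task

I want to inspect the drive ball of the shaker coupling. First set the bench magnifier: swivel it until the front of its lens faces the ball, and tilt the lens so that its top leans 30 degrees forward, towards the ball. Then pull the coupling's latch handle sideways against its spring to free the ball, lift the tongue until its cup is at least 6 cm above its seated position, and finish while still holding it raised and still; leave the magnifier as set and the glassware, jar and marker where they are.

Things in the scene. Friction and masses are not known exactly. Their poses are not given: they have to be found in the camera images.
- hitch: Shaker drive coupling, fixed. Base plate 290 x 110 x 10 mm; origin at the centre of its underside. +x runs along the steel tongue from the ball end (-x: grey gear housing 95 x 95 mm, top z 46, carrying the ball) to the hinge clevis (x +110; dark cheeks up to z 100); +y is the side of the latch and its pull direction. Position and yaw vary.
- ball (a point): Centre of the 40 mm steel drive ball, fixed at (-90, 0, 78) mm in the hitch frame. It has a flat underside 10 mm below its centre over a thinner neck.
- tongue_hinge (a point): Hinge pin of the tongue, at (110, 0, 92) mm in the hitch frame; the pin runs along hitch y. The tongue is a 24 x 20 mm bar, 200 mm from pin to ball.
- tongue_raise (a joint): Raise angle of the tongue about the pin, rad: 0 seated on the ball, grows as the ball end goes up, stop at 0.7. It falls back under its own weight (0.3 to 0.6 kg in all) when let go. Until the latch is pulled more than 7 mm it cannot rise more than 2-3 mm.
- tongue: The moving tongue with its cup (54 mm outside diameter, top 30 mm above the ball centre), the spring can and bracket on the cup's +y side (out to y 80 mm, up to 24 mm above the ball centre), and the latch it carries. Origin at the hinge pin; axes as the hitch's when seated.
- socket (a point): Centre of the cup's hollow: coincides with the ball centre when seated. Swings with the tongue.
- latch (a joint): Travel of the spring latch along the tongue's +y, m: 0 locked (its pawl hooks under the ball), stop at 0.014. Released above 0.007. The spring pushes it back: 4 N at 0, 8 N at the stop.
- latch_grip (a point): Grip point on the latch's upright black handle, 150 mm above the worktop at the start, (0, 36, 72) mm from the socket point, axes as the tongue's. Handle: 12 mm thick along y, 24 mm wide along x, from 20 mm below to 16 mm above this point, then an 18 x 28 mm lip up to 20 mm above. Cup and can lie 40 mm or more below. It moves with latch and tongue and can carry the tongue's weight.
- magnifier: Fixed base of the bench magnifier, a dark disc 90 mm across with a post; origin at the centre of its underside. The swivel turns on its vertical axis. Position and yaw vary.
- yoke (a point): Centre of the lens, on both the swivel axis and the tilt axis, 115 mm above the worktop. It turns with the swivel: its +x is the front of the magnifier (marked by a short horizontal rod with a knob at the foot of the fork), its y is the tilt axis.
- swivel (a joint): Swivel angle about the vertical, rad, counterclockwise from above; range -1.7 to 1.7; 0 when the front points along the magnifier base's +x. Stiff (0.06 N m), stays where left.
- lens (a joint): Tilt of the lens, rad: 0 upright, positive when its top leans to the front (yoke +x), range -0.6 to 1.2. Stiff (0.12 N m), stays where left.
- lens_tab (a point): Grip point on the black tab on top of the lens ring (ring 104 mm outside diameter): 71 mm from the lens centre, axes: z out along the tab, y the tilt axis, x the lens's front. The tab is 24 mm wide along y, 16 mm thick along x, its end 18 mm beyond this point.
- beaker: Glass beaker, 62 mm across, 72 mm tall; origin under its centre. Leave alone.
- petri: Petri dish, 64 mm across, 16 mm high; origin under its centre. Leave alone.
- sample_jar: White wide-mouth sample jar, 82 mm across, 152 mm tall; origin under its centre. Leave alone.
- marker: Black and white marker pen, 135 x 17 mm, lying along its y; origin under its centre. Leave alone.
Mind the look-alikes: they are no part of the job. What is shaped like the magnifier but blue or purple is not meant.

How it is judged (in metres and radians):
On the way, in this order (a step that is already met when the one before it is completed fails the run):
1. the magnifier faces the ball and its lens leans 30 degrees forward (y of ball in the frame of yoke between -0.035 and 0.035 m and x of ball in the frame of yoke above 0 m and value of joint lens between 0.4 and 0.65 rad), for 0.2 s.
2. the latch is pulled clear with the tongue still down (value of joint latch above 0.0075 m and value of joint tongue_raise below 0.05 rad), for 0.1 s.
At the end, for the whole second after the job is handed in: the cup is more than 52 mm above its seated position, still, carried by the fingers (contact over 1 N), and the magnifier still faces the ball (its axis passes within 35 mm of the ball centre) with its lens leaning 23 to 37 degrees forward (all of step 1 and z of socket in the frame of ball above 0.052 m and velocity of joint tongue_raise between -0.06 and 0.06 rad/s and contact force between the fingers and tongue above 1 N); the arm keeps its last pose, push and grip.
It fails at once if the glass beaker is moved more than 25 mm or tipped (distance of beaker from where it was at the start of the episode above 0.025 m or angle between beaker's own z axis and vertical above 0.35 rad).
It fails at once if the petri dish is moved more than 25 mm or tipped (distance of petri from where it was at the start of the episode above 0.025 m or angle between petri's own z axis and vertical above 0.35 rad).
It fails at once if the sample jar is moved more than 25 mm or tipped (distance of sample_jar from where it was at the start of the episode above 0.025 m or angle between sample_jar's own z axis and vertical above 0.35 rad).
It fails at once if the marker pen is moved more than 25 mm (distance of marker from where it was at the start of the episode above 0.025 m).
It also fails if it takes over 51 s, if anything falls off the work surface, if the arm or the gripper's body presses on something with over 40 N, if the wrist force passes 120 N, or if a joint passes its speed limit or range.

## Working session

There is one attempt and no reset: what is moved stays moved. The work goes in short steps, Python scripts to look and compute and a tool call to move; the robot and the scene stay as the last step left them, time stands still between calls to the robot, and variables do not carry over. Pictures are saved under pics/ and viewed, at most 10 in all, crops included, and the job is handed in when it is done.

Besides the shell and the picture viewer there is one more tool, called after "Request:" in YAML: its name, and indented under it one key for each argument. arm_command: Moves the arm, as the interface text tells. Its arguments: {"type":"object","properties":{"targets":{"type":"array"},"newtons":{"type":"number"}},"required":["targets"]}

```bash
mkdir -p pics; cat > h.py <<'E'
import numpy as np, cv2
from cell import manip, camera, get_calibration
def snap(n,f):
    im=camera(n); cv2.imwrite(f'pics/{f}.png',cv2.cvtColor(im,cv2.COLOR_RGB2BGR)); return im
def ray(n,u,v):
    c=get_calibration(n);M=np.array(c['cam_to_world']);p=np.linalg.solve(np.array(c['K']),[u,v,1.])
    d=M[:3,:3]@np.array([p[0],-p[1],-p[2]]);return M[:3,3],d/np.linalg.norm(d)
def onz(n,u,v,z):
    o,d=ray(n,u,v);return o+d*(z-o[2])/d[2]
def proj(n,P):
    c=get_calibration(n);M=np.array(c['cam_to_world']);q=M[:3,:3].T@(np.array(P,float)-M[:3,3])
    p=np.array(c['K'])@np.array([q[0],-q[1],-q[2]]);return p[:2]/p[2]
def tri(u1,u2):
    a,d=ray('top',*u1);b,e=ray('side',*u2)
    s=np.linalg.lstsq(np.c_[d,-e],b-a,rcond=None)[0];p,q=a+s[0]*d,b+s[1]*e
    return (p+q)/2,np.linalg.norm(p-q)
E
python3 - <<'E'
from h import *
a=snap('top','t0');b=snap('side','s0')
print(manip.read_state())
for n in('top','side'):
    c=get_calibration(n);print(n,{k:np.round(v,3).tolist() if not isinstance(v,str) else v for k,v in c.items()})
cv2.imwrite('pics/both.png',cv2.cvtColor(np.hstack([a,b]),cv2.COLOR_RGB2BGR)[:, :])
E
```

```text
{'clock': 0.1, 'joints': array([-1.20660324e+00,  3.00385123e-01,  1.52150012e+00, -3.05965539e-05,
        1.32069148e+00, -6.65899635e-02]), 'qd': array([ 3.76408864e-05, -1.40596751e-03, -2.19838437e-03, -4.14434787e-04,
       -1.60582564e-04,  1.83679057e-03]), 'effort': array([ 3.01211767e-03, -5.32637501e+01, -3.53283441e+01,  7.09558139e-02,
        2.34638719e-02, -4.98896327e-05]), 'eef_pos': array([ 229.57485003, -499.51841654,  178.86775179]), 'eef_rot': array([-3.14060880e+00, -3.59089708e-05,  4.30790620e-01]), 'wrist_force': array([-0.29730951,  0.06177451, -0.58467535]), 'moment': array([-0.01537106,  0.01388341,  0.01940941]), 'finger_force': 0.0, 'finger_gap': 93.836447176167}
top {'K': [[356.497, 0.0, 252.531], [0.0, 356.497, 189.419], [0.0, 0.0, 1.0]], 'cam_to_world': [[-0.009, 0.996, -0.092, 411.063], [-1.0, -0.008, 0.012, -28.282], [0.011, 0.092, 0.996, 984.152], [0.0, 0.0, 0.0, 1.0]]}
side {'K': [[415.859, 0.0, 258.117], [0.0, 415.859, 182.433], [0.0, 0.0, 1.0]], 'cam_to_world': [[0.996, 0.049, -0.08, 400.03], [-0.093, 0.426, -0.9, -1124.297], [-0.01, 0.903, 0.429, 632.975], [0.0, 0.0, 0.0, 1.0]]}
```

View pics/t0.png

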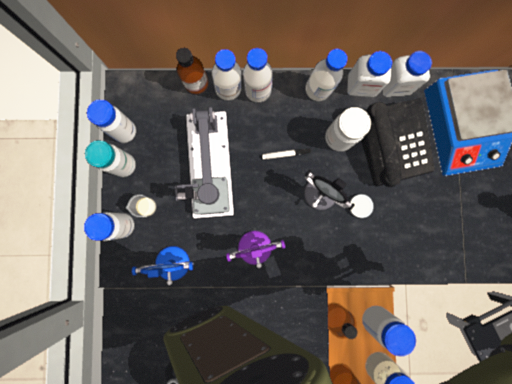

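View pics/s0.png

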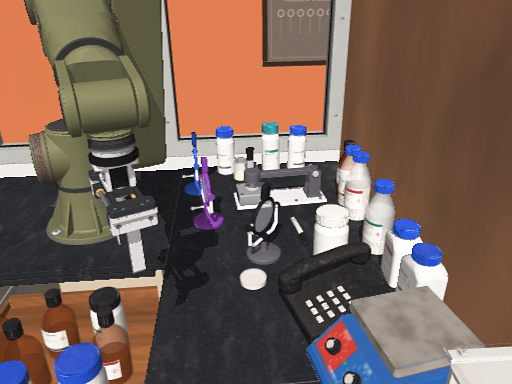

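Look-alikes: blue magnifier (top 165,265), purple (257,248) and black/grey (325,192). The black/grey one fits, because the blue and purple ones are excluded. The hitch lies at top (208,170) with its ball end at the bottom (208,192). The petri dish is at (361,206), the jar at (348,130), the marker at (280,154), and the beaker is probably at (142,206). One enlarged composite to confirm this.

```bash
python3 - <<'E'
import cv2,numpy as np
t=cv2.imread('pics/t0.png');s=cv2.imread('pics/s0.png')
r=lambda im,x,y,w,h:cv2.resize(im[y:y+h,x:x+w],(400,300),interpolation=cv2.INTER_CUBIC)
a=r(t,288,155,100,75);b=r(t,125,140,120,90);c=r(s,215,190,100,75);d=r(s,220,140,120,90)
cv2.imwrite('pics/c0.png',np.vstack([np.hstack([a,b]),np.hstack([c,d])]))
E
```

```text
(no output)
```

View pics/c0.png

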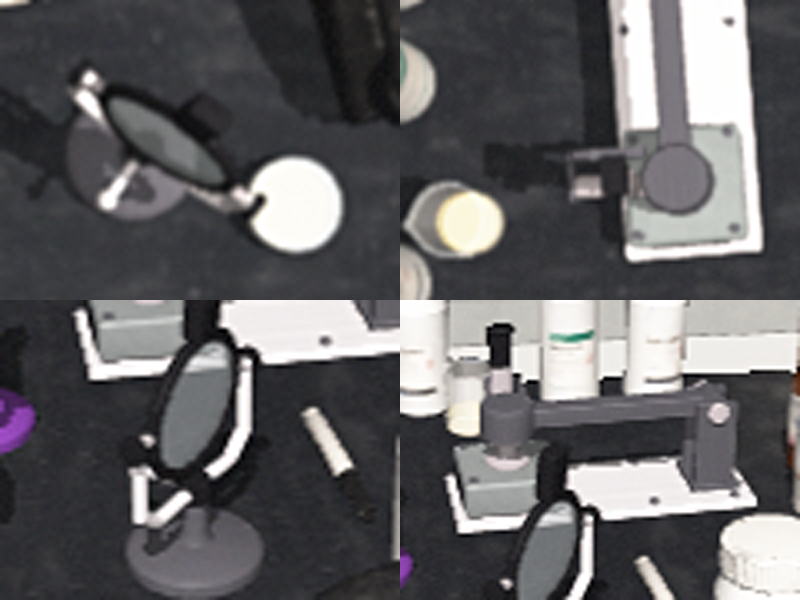

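The crop confirms it. The dark-grey magnifier's lens faces lower left (knob at top 316,206) and leans back, with its tab at top (340,184). The fork ends are at top (310.5,175) and (352,206). The coupling cup is at top (208,193), and the handle is on its left, at +y.

```bash
python3 - <<'E'
from h import *
np.set_printoptions(precision=1,suppress=True)
cv=lambda *p:print(*p)
p1=tri((310.5,175),(277.5,204));p2=tri((352.5,206),(252,225));cv('pivots',p1,p2)
k=tri((316,206),(251.5,224));cv('knob?',k)
cup=onz('top',208.1,193.4,108);cv('cup',cup)
# white base plate
t=cv2.cvtColor(cv2.imread('pics/t0.png'),cv2.COLOR_BGR2HSV)
m=((t[...,1]<40)&(t[...,2]>170)).astype(np.uint8);m[:105]=0;m[220:]=0;m[:,:183]=0;m[:,238:]=0
ys,xs=np.nonzero(m);W=np.array([onz('top',x,y,10)[:2] for x,y in zip(xs,ys)],np.float32)
r=cv2.minAreaRect(W);cv('plate',r)
print(cv2.boxPoints(r))
m2=((t[...,1]<60)&(t[...,2]>60)&(t[...,2]<140)).astype(np.uint8)
for th in(-.2,-.1,-.05,0,.05,.1):
  pass
g=onz('top',340,184,170);cv('tab@170',g)
for q in [(361,206,16),(348,130,152),(142,206,40),(280,154,10)]: cv(q,onz('top',*q))
E
```

```text
pivots (array([ 529.9, -181.2,  118. ]), np.float64(8.001719977601084)) (array([ 454.1, -281.2,  120.1]), np.float64(10.561060610002846))
knob? (array([ 457.7, -201. ,   74.4]), np.float64(12.184549516277844))
cup [483.4  71.1 108. ]
plate ((573.66455078125, 90.06714630126953), (291.4029235839844, 134.12078857421875), 4.018895149230957)
[[423.6 146.8]
 [433.   13. ]
 [723.7  33.4]
 [714.3 167.2]]
tab@170 [ 497.5 -239.3  170. ]
(361, 206, 16) [ 453.2 -334.6   16. ]
(348, 130, 152) [ 629.  -267.2  152. ]
(142, 206, 40) [457. 253.  40.]
(280, 154, 10) [ 599.5 -116.6   10. ]
```

```bash
python3 - <<'E'
from h import *
np.set_printoptions(precision=1,suppress=True)
Y=np.array([492,-231,115.]);f=np.array([-.797,.604,0]);l=np.array([-.604,-.797,0])
t=cv2.imread('pics/t0.png');s=cv2.imread('pics/s0.png')
pts={'t':t,'s':s}
def mark(P,c):
    for n,im in(('top',t),('side',s)):
        u=proj(n,P)*1; cv2.circle(im,(int(round(u[0])),int(round(u[1]))),0,c,-1)
for a in np.arange(0,6.28,.2): 
    mark(Y*[1,1,0]+45*np.array([np.cos(a),np.sin(a),0])+[0,0,4],(0,255,0))
    T=-.1;z=np.cos(T)*np.array([0,0,1])+np.sin(T)*f
    mark(Y+52*(np.cos(a)*l+np.sin(a)*z),(0,0,255))
for d in (-12,12): mark(Y+89*z+d*l,(255,0,255))
R=np.array([[np.cos(.07),-np.sin(.07)],[np.sin(.07),np.cos(.07)]])
B=np.array([484,71]);
for dx,dy,z_ in [(-12,36,170),(12,36,170),(0,36,150),(0,0,108),(-27,0,108),(27,0,108),(200,0,92)]:
    q=B+R@[dx,dy]; mark([*q,z_],(0,255,255))
r=lambda im,x,y,w,h:cv2.resize(im[y:y+h,x:x+w],(400,300),interpolation=cv2.INTER_NEAREST)
cv2.imwrite('pics/c1.png',np.vstack([np.hstack([r(t,288,155,100,75),r(t,150,135,100,75)]),np.hstack([r(s,215,190,100,75),r(s,220,130,120,90)])]))
E
```

```text
(no output)
```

View pics/c1.png

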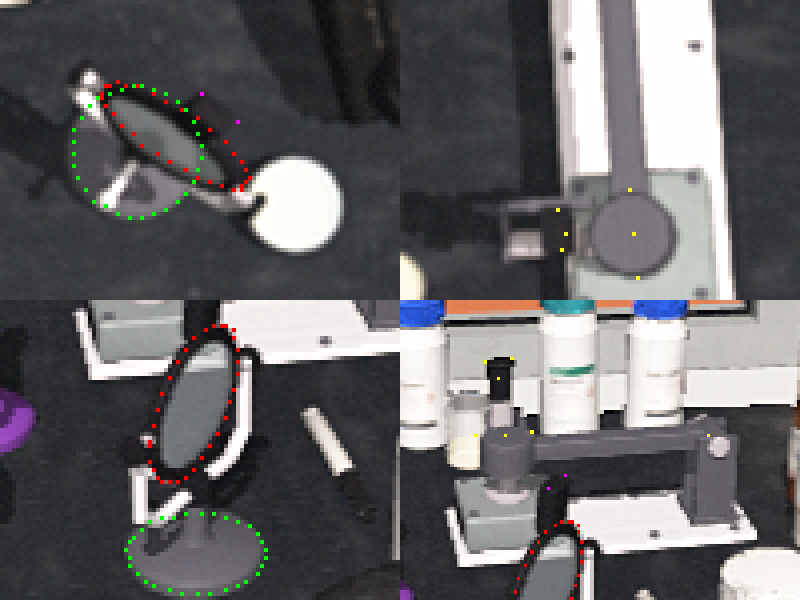

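The overlay fits in both views: the base disc, the ring at tilt ≈ -0.1, the cup and the handle. Moving above the tab.

Request:
arm_command:
  targets:
    - {"hand": 0, "x": 0, "y": 0, "z": -0.04, "yaw": 0}
    - {"hand": 0, "x": 0, "y": 0, "z": -0.04, "yaw": 0}
    - {"hand": 0, "x": 0.0443, "y": -0.016, "z": 0, "yaw": 0}
    - {"hand": 0, "x": 0.0443, "y": -0.016, "z": 0, "yaw": 0}
    - {"hand": 0, "x": 0.0443, "y": -0.016, "z": 0, "yaw": 0}
    - {"hand": 0, "x": 0.0443, "y": -0.016, "z": 0, "yaw": 0}
    - {"hand": 0, "x": 0.0443, "y": -0.016, "z": 0, "yaw": 0}
    - {"hand": 0, "x": 0.0443, "y": -0.016, "z": 0, "yaw": 0}
    - {"hand": 0, "x": 0.0443, "y": -0.016, "z": 0, "yaw": 0}
    - {"hand": 0, "x": 0.0443, "y": -0.016, "z": 0, "yaw": 0}

```text
clock: 1.1
eef_pos: [499.3, -233.8, 259.2]
eef_rot: [-3.141, 0.0, 0.431]
wrist_force: [-0.8, -0.9, -0.6]
finger_gap: 46.9
finger_force: 0.0
```

Request:
arm_command:
  targets:
    - {"hand": 0, "yaw": -0.147}
    - {"hand": 0, "yaw": -0.147}
    - {"hand": 0, "yaw": -0.147}
    - {"hand": 0, "yaw": -0.147}
    - {"hand": 0, "yaw": -0.147}
    - {"hand": 0, "yaw": -0.147}
    - {"hand": 0, "yaw": -0.147}

```text
schema error: expected keys hand, x, y, z, yaw
```

Request:
arm_command:
  targets:
    - {"hand": 0, "yaw": -0.147}
    - {"hand": 0, "yaw": -0.147}
    - {"hand": 0, "yaw": -0.147}
    - {"hand": 0, "yaw": -0.147}
    - {"hand": 0, "yaw": -0.147}
    - {"hand": 0, "yaw": -0.147}
    - {"hand": 0, "yaw": -0.147}
    - {"hand": 0}

```text
schema error: expected keys hand, x, y, z, yaw
```

Request:
arm_command:
  targets:
    - {"hand": 0, "x": 0, "y": 0, "z": 0, "yaw": -0.147}
    - {"hand": 0, "x": 0, "y": 0, "z": 0, "yaw": -0.147}
    - {"hand": 0, "x": 0, "y": 0, "z": 0, "yaw": -0.147}
    - {"hand": 0, "x": 0, "y": 0, "z": 0, "yaw": -0.147}
    - {"hand": 0, "x": 0, "y": 0, "z": 0, "yaw": -0.147}
    - {"hand": 0, "x": 0, "y": 0, "z": 0, "yaw": -0.147}
    - {"hand": 0, "x": 0, "y": 0, "z": 0, "yaw": -0.147}

```text
clock: 1.8
eef_pos: [498.1, -235.4, 259.0]
eef_rot: [-3.141, -0.0, 1.466]
wrist_force: [-1.0, -0.8, -0.2]
finger_gap: 47.1
finger_force: 0.0
```

Request:
arm_command:
  targets:
    - {"hand": 0, "x": 0, "y": 0, "z": 0, "yaw": -0.147}
    - {"hand": 0, "x": 0, "y": 0, "z": 0, "yaw": -0.147}
    - {"hand": 0, "x": 0, "y": 0, "z": 0, "yaw": -0.147}
    - {"hand": 0, "x": 0, "y": 0, "z": 0, "yaw": -0.147}
    - {"hand": 0, "x": 0, "y": 0, "z": 0, "yaw": -0.147}
    - {"hand": 0, "x": 0, "y": 0, "z": 0, "yaw": -0.147}
    - {"hand": 0, "x": 0, "y": 0, "z": 0, "yaw": -0.147}
    - {"hand": 0, "x": 0, "y": 0, "z": 0, "yaw": 0}

```text
clock: 2.6
eef_pos: [498.2, -235.4, 259.0]
eef_rot: [-3.142, -0.001, 2.491]
wrist_force: [0.4, 0.4, -0.1]
finger_gap: 46.9
finger_force: 0.0
```

Request:
arm_command:
  targets:
    - {"hand": 0, "x": 0, "y": 0, "z": 0.03, "yaw": 0}
    - {"hand": 0, "x": 0, "y": 0, "z": 0.03, "yaw": 0}
    - {"hand": 0, "x": 0, "y": 0, "z": 0.02, "yaw": 0}
    - {"hand": 0, "x": 0, "y": 0, "z": 0.007, "yaw": 0}
    - {"hand": 0, "x": 0, "y": 0, "z": 0, "yaw": 0}

```text
clock: 3.1
eef_pos: [498.0, -235.3, 171.9]
eef_rot: [-3.141, -0.001, 2.486]
wrist_force: [-0.0, -0.3, 0.7]
finger_gap: 47.1
finger_force: 0.0
```

```bash
python3 - <<'E'
from h import *
s=snap('side','s1');t=snap('top','t1')
r=lambda im,x,y,w,h:cv2.resize(cv2.cvtColor(im,cv2.COLOR_RGB2BGR)[y:y+h,x:x+w],(400,300),interpolation=cv2.INTER_CUBIC)
cv2.imwrite('pics/c2.png',np.hstack([r(s,215,150,140,105),r(t,270,120,140,105)]))
E
```

```text
(no output)
```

View pics/c2.png

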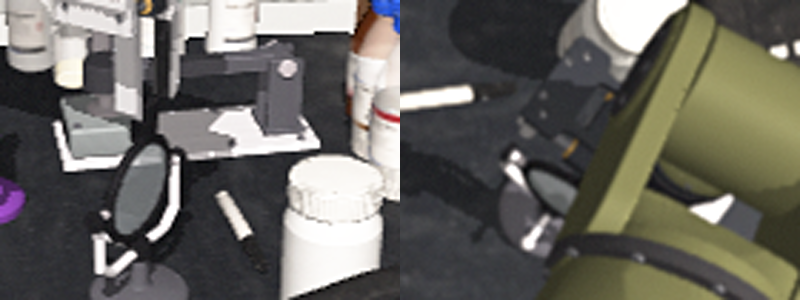

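The fingers straddle the tab: side crop (128,105) and (165,90), with the tab between them at about (150,120). Closing on it gently.

Request:
arm_command:
  targets:
    - {"hand": -1, "x": 0, "y": 0, "z": 0, "yaw": 0}
    - {"hand": -1, "x": 0, "y": 0, "z": 0, "yaw": 0}
    - {"hand": -1, "x": 0, "y": 0, "z": 0, "yaw": 0}
    - {"hand": -1, "x": 0, "y": 0, "z": 0, "yaw": 0}
    - {"hand": -1, "x": 0, "y": 0, "z": 0, "yaw": 0}
  newtons: 20

```text
clock: 3.7
eef_pos: [499.2, -234.6, 172.9]
eef_rot: [3.139, 0.001, 2.489]
wrist_force: [6.6, 6.3, 0.3]
finger_gap: 23.7
finger_force: 20.0
```

Request:
arm_command:
  targets:
    - {"hand": -1, "x": 0.004, "y": 0.001, "z": 0, "yaw": 0}
    - {"hand": -1, "x": 0.0036, "y": 0.001, "z": 0, "yaw": 0}
    - {"hand": -1, "x": 0, "y": 0, "z": 0, "yaw": 0.1}
    - {"hand": -1, "x": 0, "y": 0, "z": 0, "yaw": 0.1}
    - {"hand": -1, "x": 0, "y": 0, "z": 0, "yaw": 0.1}
    - {"hand": -1, "x": 0, "y": 0, "z": 0, "yaw": 0.1}
    - {"hand": -1, "x": 0, "y": 0, "z": 0, "yaw": 0.1}
    - {"hand": -1, "x": 0, "y": 0, "z": 0, "yaw": 0.1}
    - {"hand": -1, "x": 0, "y": 0, "z": 0, "yaw": 0.1}
    - {"hand": -1, "x": 0, "y": 0, "z": 0, "yaw": 0.1}

```text
clock: 4.7
eef_pos: [491.8, -230.4, 173.2]
eef_rot: [-3.138, 0.002, 1.684]
wrist_force: [-15.2, -3.8, 12.5]
finger_gap: 23.6
finger_force: 20.0
```

Request:
arm_command:
  targets:
    - {"hand": -1, "x": 0, "y": 0, "z": 0, "yaw": 0.093}
    - {"hand": -1, "x": 0, "y": 0, "z": 0, "yaw": 0}
    - {"hand": -1, "x": 0, "y": 0, "z": 0, "yaw": 0}

```text
clock: 5.0
eef_pos: [491.5, -230.1, 173.2]
eef_rot: [-3.138, 0.001, 1.595]
wrist_force: [-15.3, -3.1, 13.2]
finger_gap: 23.3
finger_force: 20.0
```

Request:
arm_command:
  targets:
    - {"hand": -1, "x": 0, "y": -0.002, "z": -0.001, "yaw": 0}
    - {"hand": -1, "x": 0.0076, "y": 0, "z": 0.0004, "yaw": 0}
    - {"hand": -1, "x": 0.0075, "y": 0, "z": 0.0011, "yaw": 0}
    - {"hand": -1, "x": 0.0074, "y": 0, "z": 0.0019, "yaw": 0}
    - {"hand": -1, "x": 0.0071, "y": 0, "z": 0.0026, "yaw": 0}
    - {"hand": -1, "x": 0.0082, "y": 0, "z": 0.004, "yaw": 0}
    - {"hand": -1, "x": 0, "y": 0, "z": 0, "yaw": 0}
    - {"hand": -1, "x": 0, "y": 0, "z": 0, "yaw": 0}

```text
clock: 5.8
eef_pos: [490.4, -189.9, 163.6]
eef_rot: [-3.141, -0.001, 1.597]
wrist_force: [-4.4, 4.9, 6.7]
finger_gap: 23.5
finger_force: 20.0
```

```bash
python3 - <<'E'
from h import *
s=snap('side','s2')
cv2.imwrite('pics/c3.png',cv2.resize(cv2.cvtColor(s,cv2.COLOR_RGB2BGR)[160:280,200:340],None,fx=5,fy=5,interpolation=cv2.INTER_CUBIC))
E
```

```text
(no output)
```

View pics/c3.png

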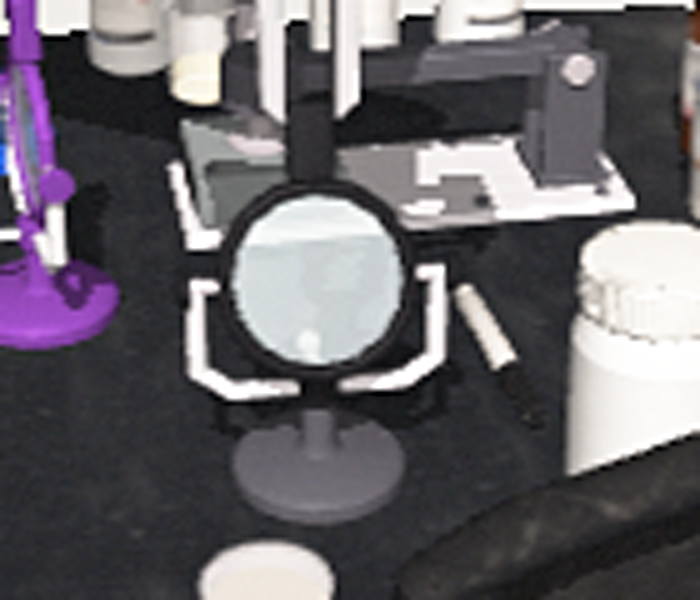

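The lens now faces the ball, away from the side camera. The pivots are at side px (241,217) and (287,214). Releasing, backing off upwards, then measuring.

Request:
arm_command:
  targets:
    - {"hand": 0, "x": 0, "y": 0, "z": 0, "yaw": 0}
    - {"hand": 0, "x": 0, "y": 0, "z": 0, "yaw": 0}
    - {"hand": 0, "x": 0, "y": 0, "z": 0, "yaw": 0}
    - {"hand": 0, "x": 0, "y": 0, "z": -0.04, "yaw": 0}
    - {"hand": 0, "x": 0, "y": 0, "z": -0.05, "yaw": 0}
    - {"hand": 0, "x": 0.03, "y": 0, "z": 0, "yaw": -0.15}
    - {"hand": 0, "x": 0.03, "y": 0, "z": 0, "yaw": -0.15}
    - {"hand": 0, "x": 0.03, "y": 0, "z": 0, "yaw": -0.15}
    - {"hand": 0, "x": 0.03, "y": 0, "z": 0, "yaw": -0.15}
    - {"hand": 0, "x": 0, "y": 0, "z": 0, "yaw": -0.15}

```text
clock: 6.85
eef_pos: [460.3, -74.5, 253.6]
eef_rot: [3.141, 0.0, 2.354]
wrist_force: [0.6, 0.5, 0.1]
finger_gap: 47.1
finger_force: 0.0
```

Request:
arm_command:
  targets:
    - {"hand": 0, "x": 0, "y": 0, "z": 0, "yaw": -0.15}
    - {"hand": 0, "x": 0, "y": 0, "z": 0, "yaw": -0.15}
    - {"hand": 0, "x": 0, "y": 0, "z": 0, "yaw": -0.15}
    - {"hand": 0, "x": 0, "y": 0, "z": 0, "yaw": -0.15}
    - {"hand": 0, "x": 0, "y": 0, "z": 0, "yaw": -0.15}
    - {"hand": 0, "x": 0, "y": 0, "z": 0, "yaw": 0}

```text
clock: 7.45
eef_pos: [461.2, -76.8, 253.2]
eef_rot: [3.141, -0.0, 3.098]
wrist_force: [0.7, 0.2, 0.5]
finger_gap: 46.9
finger_force: 0.0
```

```bash
python3 - <<'E'
from h import *
np.set_printoptions(precision=1,suppress=True)
a=onz('side',241,217.4,115);b=onz('side',287,214,115);print(a,b,np.degrees(np.arctan2(*(b-a)[1::-1])))
s=snap('side','s3');t=snap('top','t3')
def mk(n,im,ps):
    pass
Y=np.array([492,-231,115.]);th=np.radians(91.5);f=np.array([np.cos(th),np.sin(th),0]);l=np.array([-f[1],f[0],0])
im={'top':cv2.cvtColor(t,cv2.COLOR_RGB2BGR),'side':cv2.cvtColor(s,cv2.COLOR_RGB2BGR)}
for T,c in((.45,(0,0,255)),(.6,(0,255,0))):
  z=np.cos(T)*np.array([0,0,1])+np.sin(T)*f
  for P in [Y+89*z+12*l,Y+89*z-12*l]+[Y+52*(np.cos(k)*l+np.sin(k)*z) for k in np.arange(0,6.28,.3)]:
    for n in im:
      u=np.round(proj(n,P)).astype(int);im[n][u[1],u[0]]=c
r=lambda im,x,y,w,h:cv2.resize(im[y:y+h,x:x+w],(400,400),interpolation=cv2.INTER_NEAREST)
cv2.imwrite('pics/c4.png',np.hstack([r(im['side'],225,175,80,80),r(im['top'],290,150,80,80)]))
E
```

```text
[ 435.9 -233.7  115. ] [ 551.2 -229.6  115. ] 2.0415433658825086
```

View pics/c4.png

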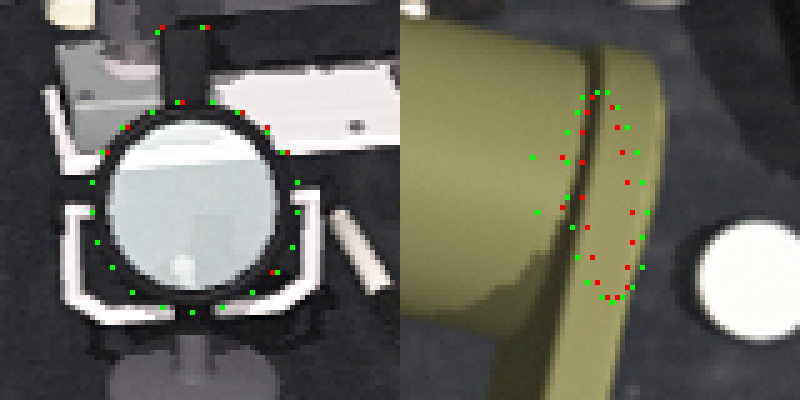

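Request:
arm_command:
  targets:
    - {"hand": 0, "x": -0.0024, "y": 0.0369, "z": 0, "yaw": 0}
    - {"hand": 0, "x": -0.0024, "y": 0.0369, "z": 0, "yaw": 0}
    - {"hand": 0, "x": -0.0024, "y": 0.0369, "z": 0, "yaw": 0}
    - {"hand": 0, "x": -0.0024, "y": 0.0369, "z": 0, "yaw": 0}
    - {"hand": 0, "x": -0.0024, "y": 0.0369, "z": 0, "yaw": 0}
    - {"hand": 0, "x": 0, "y": 0, "z": 0, "yaw": -0.115}
    - {"hand": 0, "x": 0, "y": 0, "z": 0, "yaw": 0}

```text
clock: 8.25
eef_pos: [481.5, 107.7, 253.1]
eef_rot: [-3.142, -0.0, -3.072]
wrist_force: [0.3, -0.7, 0.9]
finger_gap: 47.2
finger_force: 0.0
```

```bash
python3 - <<'E'
from h import *
s=snap('side','s4');t=snap('top','t4')
Y=np.array([492,-231,115.]);th=np.radians(91.7);f=np.array([np.cos(th),np.sin(th),0]);l=np.array([-f[1],f[0],0])
im={'top':cv2.cvtColor(t,cv2.COLOR_RGB2BGR),'side':cv2.cvtColor(s,cv2.COLOR_RGB2BGR)}
raw=im['top'].copy()
for T,c in((.4,(0,0,255)),(.52,(0,255,0)),(.65,(255,0,0))):
  z=np.cos(T)*np.array([0,0,1])+np.sin(T)*f
  for P in [Y+89*z+12*l,Y+89*z-12*l]+[Y+52*(np.cos(k)*l+np.sin(k)*z) for k in np.arange(0,6.28,.3)]:
      u=np.round(proj('top',P)).astype(int);im['top'][u[1],u[0]]=c
r=lambda im,x,y,w,h:cv2.resize(im[y:y+h,x:x+w],(400,300),interpolation=cv2.INTER_NEAREST)
cv2.imwrite('pics/c5.png',np.vstack([np.hstack([r(raw,290,155,80,60),r(im['top'],290,155,80,60)]),np.hstack([r(im['side'],215,110,120,90),r(im['top'],130,130,120,90)])]))
E
```

```text
(no output)
```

View pics/c5.png

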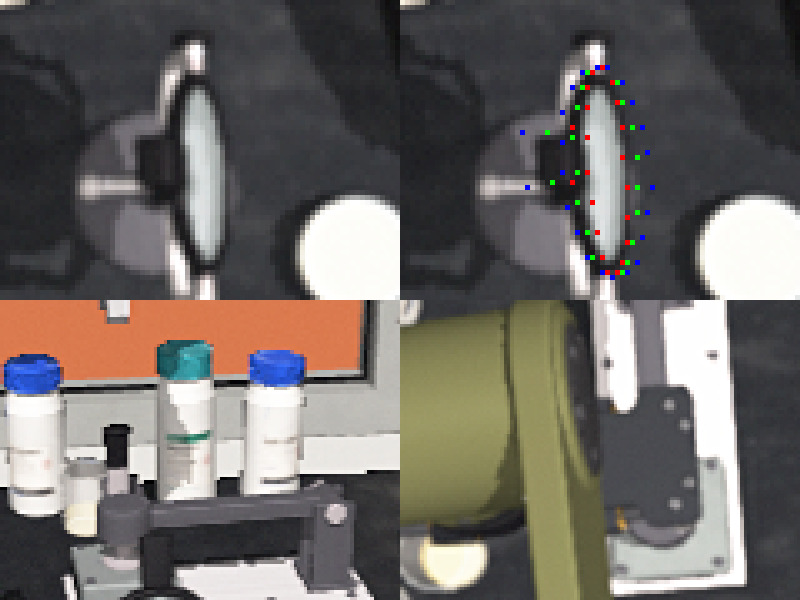

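```bash
python3 - <<'E'
from h import *
np.set_printoptions(precision=1,suppress=True)
g=cv2.cvtColor(cv2.imread('pics/t4.png'),cv2.COLOR_BGR2GRAY)
for r in (182,186,188,190): print(r,[int(v) for v in g[r,312:342]])
print('tip',onz('top',317.5,188,190))
# base disc centre, check of yoke (px edges of disc at z~8)
for T in(.4,.45,.5,.55,.6):
  f=np.array([-.03,1,0]);z=np.array([0,0,1.])
  zl=np.cos(T)*z+np.sin(T)*f;xl=np.cos(T)*f-np.sin(T)*z;Y=np.array([492,-231,115.])
  print(T,proj('top',Y+89*zl+8*xl),proj('top',Y-52*zl),proj('top',Y-52*zl-5*xl),proj('top',Y+52*zl+5*xl))
print('disc edges',[proj('top',[492,-231+d,6]) for d in(45,-45)],[proj('top',[492+d,-231,6]) for d in(45,-45)])
E
```

```text
182 [82, 103, 113, 114, 106, 80, 59, 56, 55, 49, 45, 34, 27, 33, 109, 207, 221, 218, 213, 192, 173, 123, 60, 44, 55, 61, 61, 61, 60, 62]
186 [73, 76, 89, 114, 108, 59, 29, 33, 34, 36, 43, 49, 41, 32, 45, 125, 208, 222, 217, 204, 187, 174, 110, 54, 57, 62, 61, 59, 61, 60]
188 [72, 73, 81, 105, 104, 60, 27, 34, 37, 35, 42, 50, 41, 30, 45, 119, 204, 222, 221, 214, 188, 172, 122, 67, 72, 65, 58, 58, 60, 57]
190 [102, 97, 97, 101, 95, 53, 30, 34, 34, 37, 42, 53, 42, 32, 38, 99, 180, 212, 221, 217, 189, 173, 132, 77, 86, 69, 61, 60, 59, 58]
tip [ 486.8 -183.2  190. ]
0.4 [320.4 186.1] [334.5 190.1] [336.5 190. ] [324.9 187.2]
0.45 [318.4 186.2] [335.6 190.1] [337.5 189.9] [323.8 187.3]
0.5 [316.6 186.4] [336.6 190. ] [338.5 189.8] [322.7 187.4]
0.55 [314.7 186.6] [337.6 189.9] [339.5 189.8] [321.7 187.5]
0.6 [312.9 186.7] [338.5 189.8] [340.4 189.7] [320.7 187.6]
disc edges [array([305.6, 192.5]), array([338.2, 192.3])] [array([321.5, 176.2]), array([322.4, 208.7])]
```

Tilt reads about 0.42–0.49 from the picture. That is inside the window but near its lower edge, so I'll regrip and add about 0.06 rad for margin.

Request:
arm_command:
  targets:
    - {"hand": 0, "x": 0.0017, "y": -0.0431, "z": 0, "yaw": 0}
    - {"hand": 0, "x": 0.0017, "y": -0.0431, "z": 0, "yaw": 0}
    - {"hand": 0, "x": 0.0017, "y": -0.0431, "z": 0, "yaw": 0}
    - {"hand": 0, "x": 0.0017, "y": -0.0431, "z": 0, "yaw": 0}
    - {"hand": 0, "x": 0.0017, "y": -0.0431, "z": 0, "yaw": 0}
    - {"hand": 0, "x": 0.0017, "y": -0.0431, "z": 0, "yaw": 0}
    - {"hand": 0, "x": 0.0017, "y": -0.0431, "z": 0, "yaw": 0}
    - {"hand": 0, "x": 0, "y": 0, "z": 0, "yaw": 0.147}
    - {"hand": 0, "x": 0, "y": 0, "z": 0, "yaw": 0.147}
    - {"hand": 0, "x": 0, "y": 0, "z": 0, "yaw": 0.147}

```text
clock: 9.35
eef_pos: [490.1, -196.1, 253.3]
eef_rot: [3.142, -0.0, 2.757]
wrist_force: [0.1, 0.2, 0.9]
finger_gap: 47.0
finger_force: 0.0
```

Request:
arm_command:
  targets:
    - {"hand": 0, "x": 0, "y": 0, "z": 0, "yaw": 0.147}
    - {"hand": 0, "x": 0, "y": 0, "z": 0, "yaw": 0.147}
    - {"hand": 0, "x": 0, "y": 0, "z": 0, "yaw": 0.147}
    - {"hand": 0, "x": 0, "y": 0, "z": 0, "yaw": 0.147}
    - {"hand": 0, "x": 0, "y": 0, "z": 0, "yaw": 0.147}
    - {"hand": 0, "x": 0, "y": 0, "z": 0, "yaw": 0.147}
    - {"hand": 0, "x": 0, "y": 0, "z": 0, "yaw": 0.147}
    - {"hand": 0, "x": 0, "y": 0, "z": 0, "yaw": 0.145}
    - {"hand": 0, "x": 0, "y": 0, "z": 0, "yaw": 0}

```text
clock: 10.25
eef_pos: [490.2, -195.6, 253.4]
eef_rot: [3.142, 0.0, 1.589]
wrist_force: [-0.7, 0.1, 0.4]
finger_gap: 46.5
finger_force: 0.0
```

Request:
arm_command:
  targets:
    - {"hand": 0, "x": 0, "y": 0, "z": 0.04, "yaw": 0}
    - {"hand": 0, "x": 0, "y": 0, "z": 0.04, "yaw": 0}
    - {"hand": 0, "x": 0, "y": 0, "z": 0.01, "yaw": 0}
    - {"hand": -1, "x": 0, "y": 0, "z": 0, "yaw": 0}
    - {"hand": -1, "x": 0, "y": 0, "z": 0, "yaw": 0}
    - {"hand": -1, "x": 0, "y": 0, "z": 0, "yaw": 0}
    - {"hand": -1, "x": 0, "y": 0, "z": 0, "yaw": 0}
    - {"hand": -1, "x": 0, "y": 0, "z": 0, "yaw": 0}
  newtons: 30

```text
clock: 11.05
eef_pos: [490.6, -195.1, 165.0]
eef_rot: [3.141, 0.001, 1.596]
wrist_force: [-5.3, 1.3, 7.0]
finger_gap: 23.2
finger_force: 30.0
```

Request:
arm_command:
  targets:
    - {"hand": -1, "x": 0.0025, "y": 0, "z": 0.001, "yaw": 0}
    - {"hand": -1, "x": 0.0025, "y": 0, "z": 0.001, "yaw": 0}
    - {"hand": -1, "x": 0, "y": 0, "z": 0, "yaw": 0}
    - {"hand": -1, "x": 0, "y": 0, "z": 0, "yaw": 0}
    - {"hand": 0, "x": 0, "y": 0, "z": 0, "yaw": 0}
    - {"hand": 0, "x": 0, "y": 0, "z": 0, "yaw": 0}
    - {"hand": 0, "x": 0, "y": 0, "z": 0, "yaw": 0}
    - {"hand": 0, "x": 0, "y": 0, "z": -0.045, "yaw": 0}
    - {"hand": 0, "x": 0, "y": 0, "z": -0.045, "yaw": 0}

```text
clock: 11.95
eef_pos: [490.1, -189.7, 252.0]
eef_rot: [-3.14, -0.001, 1.596]
wrist_force: [0.2, -0.2, -0.2]
finger_gap: 46.9
finger_force: 0.0
```

Request:
arm_command:
  targets:
    - {"hand": 0, "x": 0.045, "y": -0.001, "z": 0, "yaw": 0}
    - {"hand": 0, "x": 0.045, "y": -0.001, "z": 0, "yaw": 0}
    - {"hand": 0, "x": 0.045, "y": -0.001, "z": 0, "yaw": 0}
    - {"hand": 0, "x": 0.045, "y": -0.001, "z": 0, "yaw": 0}
    - {"hand": 0, "x": 0.045, "y": -0.001, "z": 0, "yaw": 0}
    - {"hand": 0, "x": 0.045, "y": -0.001, "z": 0, "yaw": 0}
    - {"hand": 0, "x": 0, "y": 0, "z": 0, "yaw": -0.147}
    - {"hand": 0, "x": 0, "y": 0, "z": 0, "yaw": -0.147}
    - {"hand": 0, "x": 0, "y": 0, "z": 0, "yaw": -0.147}
    - {"hand": 0, "x": 0, "y": 0, "z": 0, "yaw": -0.147}

```text
clock: 12.95
eef_pos: [477.8, 80.0, 251.5]
eef_rot: [3.141, 0.0, 2.19]
wrist_force: [-0.3, 0.4, -0.2]
finger_gap: 46.9
finger_force: 0.0
```

Request:
arm_command:
  targets:
    - {"hand": 0, "x": 0, "y": 0, "z": 0, "yaw": -0.147}
    - {"hand": 0, "x": 0, "y": 0, "z": 0, "yaw": -0.147}
    - {"hand": 0, "x": 0, "y": 0, "z": 0, "yaw": -0.147}
    - {"hand": 0, "x": 0, "y": 0, "z": 0, "yaw": -0.147}
    - {"hand": 0, "x": 0, "y": 0, "z": 0, "yaw": -0.147}
    - {"hand": 0, "x": 0, "y": 0, "z": 0, "yaw": -0.147}
    - {"hand": 0, "x": 0, "y": 0, "z": 0, "yaw": -0.145}
    - {"hand": 0, "x": 0, "y": 0, "z": 0, "yaw": 0}

```text
clock: 13.75
eef_pos: [477.9, 79.9, 251.4]
eef_rot: [3.142, 0.0, -3.07]
wrist_force: [-0.0, 0.4, -0.5]
finger_gap: 46.9
finger_force: 0.0
```

```bash
python3 - <<'E'
from h import *
t=snap('top','t5');s=snap('side','s5');g=cv2.cvtColor(t,cv2.COLOR_RGB2GRAY)
for r in (186,188,190): print(r,[int(v) for v in g[r,310:342]])
b=lambda i:cv2.cvtColor(i,cv2.COLOR_RGB2BGR)
cv2.imwrite('pics/c6.png',np.hstack([cv2.resize(b(t)[155:215,290:370],(400,300),interpolation=cv2.INTER_NEAREST),cv2.resize(b(s)[110:200,215:335],(400,300))]))
E
```

```text
186 [75, 77, 75, 73, 53, 34, 29, 29, 34, 42, 54, 46, 38, 32, 30, 109, 211, 227, 222, 221, 221, 224, 219, 195, 179, 120, 59, 53, 63, 62, 61, 58]
188 [72, 75, 75, 73, 51, 34, 33, 33, 34, 36, 57, 45, 36, 39, 32, 80, 162, 203, 219, 223, 222, 224, 221, 196, 179, 131, 68, 53, 58, 58, 59, 60]
190 [99, 110, 104, 95, 71, 40, 28, 33, 35, 42, 55, 43, 41, 37, 35, 75, 149, 183, 194, 217, 223, 224, 223, 204, 182, 131, 71, 51, 59, 61, 58, 59]
```

View pics/c6.png

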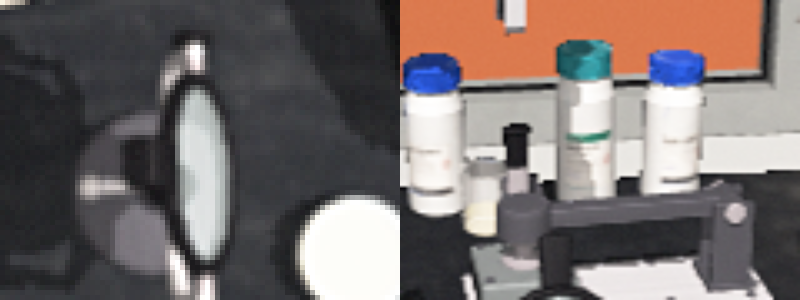

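The tilt is now about 0.53 and the swivel is good: the fork runs from (195,40) to (207,295) in the crop. The coupling is untouched. Going to the handle.

Request:
arm_command:
  targets:
    - {"hand": 0, "x": -0.0055, "y": 0.0268, "z": 0, "yaw": 0}
    - {"hand": 0, "x": 0, "y": 0, "z": 0.03, "yaw": 0}
    - {"hand": 0, "x": 0, "y": 0, "z": 0.03, "yaw": 0}
    - {"hand": 0, "x": 0, "y": 0, "z": 0.03, "yaw": 0}
    - {"hand": 0, "x": 0, "y": 0, "z": 0.02, "yaw": 0}
    - {"hand": 0, "x": 0, "y": 0, "z": 0.01, "yaw": 0}
    - {"hand": 0, "x": 0, "y": 0, "z": 0, "yaw": 0}

```text
clock: 14.55
eef_pos: [481.0, 106.9, 130.6]
eef_rot: [-3.141, -0.002, -3.075]
wrist_force: [0.5, -0.2, 0.2]
finger_gap: 47.2
finger_force: 0.0
```

Request:
arm_command:
  targets:
    - {"hand": -1, "x": 0, "y": 0, "z": 0, "yaw": 0}
    - {"hand": -1, "x": 0, "y": 0, "z": 0, "yaw": 0}
    - {"hand": -1, "x": 0, "y": 0, "z": 0, "yaw": 0}
    - {"hand": -1, "x": 0, "y": 0, "z": 0, "yaw": 0}
    - {"hand": -1, "x": 0, "y": 0, "z": 0, "yaw": 0}
    - {"hand": -1, "x": 0, "y": 0, "z": 0, "yaw": 0}
  newtons: 35

```text
clock: 15.15
eef_pos: [481.6, 108.2, 132.1]
eef_rot: [3.139, 0.001, -3.072]
wrist_force: [-0.9, 9.7, 2.9]
finger_gap: 17.1
finger_force: 35.0
```

The 17 mm gap means the pads are on the 18 mm lip, not the 12 mm handle. Reopening and going 7 mm lower.

Request:
arm_command:
  targets:
    - {"hand": -0.3, "x": 0, "y": 0, "z": 0, "yaw": 0}
    - {"hand": -0.3, "x": 0, "y": 0, "z": 0, "yaw": 0}
    - {"hand": -0.3, "x": 0, "y": 0.001, "z": 0.007, "yaw": 0}
    - {"hand": -0.3, "x": 0, "y": 0, "z": 0, "yaw": 0}
    - {"hand": -1, "x": 0, "y": 0, "z": 0, "yaw": 0}
    - {"hand": -1, "x": 0, "y": 0, "z": 0, "yaw": 0}
    - {"hand": -1, "x": 0, "y": 0, "z": 0, "yaw": 0}
    - {"hand": -1, "x": 0, "y": 0, "z": 0, "yaw": 0}
    - {"hand": -1, "x": 0, "y": 0, "z": 0, "yaw": 0}
  newtons: 35

```text
clock: 16.05
eef_pos: [481.4, 108.4, 124.5]
eef_rot: [3.141, 0.0, -3.072]
wrist_force: [0.3, 5.8, -0.4]
finger_gap: 17.2
finger_force: 35.0
```

Still 17 mm: the flat fingers meet the lip at any height below it. I'll grip the lip with the pad centres instead.

Request:
arm_command:
  targets:
    - {"hand": -0.3, "x": 0, "y": 0, "z": 0, "yaw": 0}
    - {"hand": -0.3, "x": 0, "y": 0, "z": 0, "yaw": 0}
    - {"hand": -0.3, "x": 0, "y": 0.001, "z": -0.02, "yaw": 0}
    - {"hand": -0.3, "x": 0, "y": 0, "z": 0, "yaw": 0}
    - {"hand": -1, "x": 0, "y": 0, "z": 0, "yaw": 0}
    - {"hand": -1, "x": 0, "y": 0, "z": 0, "yaw": 0}
    - {"hand": -1, "x": 0, "y": 0, "z": 0, "yaw": 0}
    - {"hand": -1, "x": 0, "y": 0, "z": 0, "yaw": 0}
    - {"hand": -1, "x": 0, "y": 0, "z": 0, "yaw": 0}
  newtons: 40

```text
clock: 16.95
eef_pos: [481.2, 108.9, 144.1]
eef_rot: [-3.142, -0.0, -3.072]
wrist_force: [-0.5, -0.7, 1.0]
finger_gap: 0.3
finger_force: 0.7
```

Closed on nothing, so the 17 mm object isn't the handle. Looking.

```bash
python3 - <<'E'
from h import *
t=snap('top','t7');s=snap('side','s7')
B=np.array([484,71]);c,q=np.cos(.07),np.sin(.07)
print('grip px',proj('side',[481.5,107,150]),proj('side',[481.5,107,170]),'tcp',proj('side',[481.2,108.9,144.1]))
b=lambda i:cv2.cvtColor(i,cv2.COLOR_RGB2BGR)
cv2.imwrite('pics/c7.png',np.hstack([cv2.resize(b(t)[140:230,130:250],(400,300)),cv2.resize(b(s)[120:180,220:300],(400,300),interpolation=cv2.INTER_NEAREST)]))
E
```

```text
grip px [248.99308065 153.22700259] [248.87008411 147.31474505] tcp [248.89129618 154.74189474]
```

View pics/c7.png

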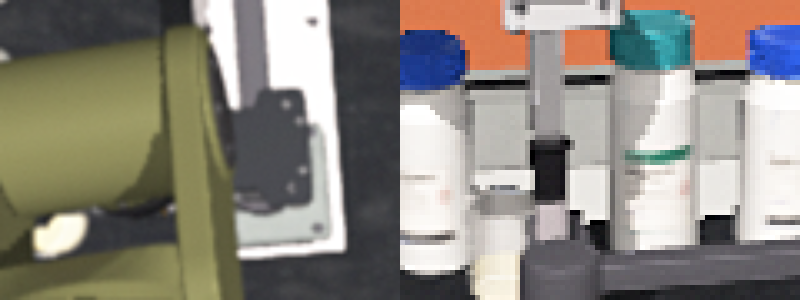

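```bash
python3 - <<'E'
import cv2,numpy as np
for f in('s0','s7'):
    g=cv2.cvtColor(cv2.imread(f'pics/{f}.png'),cv2.COLOR_BGR2GRAY)
    print(f)
    for r in range(142,172,1): print(r,' '.join('%3d'%v for v in g[r,240:262]))
g=cv2.imread('pics/t0.png');g=cv2.cvtColor(g,cv2.COLOR_BGR2GRAY)
print('top')
for r in range(180,206): print(r,' '.join('%3d'%v for v in g[r,172:208]))
E
```

```text
s0
142 195 195 197 197 196 195 193 194 191 190 197 196 194 196 197 194 194 196 195 196 197 189
143 194 195 195 195 193 193 194 192 190 192 193 196 196 193 196 196 195 198 195 199 199 189
144 194 195 192 193 193 192 190 190 190 191 195 197 195 194 195 193 194 195 196 197 198 189
145 194 193 192 189 191 191 191 193 196 194 196 198 198 195 195 195 195 196 197 199 199 191
146 197 195 195 195 195 195 197 198 197 199 202 201 198 196 195 196 194 196 197 197 197 190
147 195 194 195 194 197 196 200 161   1   4   9  10  13 124 198 197 197 195 195 198 198 189
148 193 194 193 196 198 160  14  23  28  33  32  30  25  11 124 201 196 197 195 197 199 188
149 194 193 195 193 199 163  29  41  43  47  53  45  34  40 135 198 196 196 197 197 197 188
150 191 193 193 194 202 164   1  19  21  26  17  23  14 134 205 197 193 194 195 197 195 188
151 194 195 195 196 199 163   0  30  35  29  36  33  25 131 204 195 195 193 194 190 194 184
152 191 193 193 192 197 161   6  31  34  34  32  34  23 130 198 195 194 194 185 171 172 171
153 165 149 152 152 170 163  51  27  34  37  31  32  24 121 189 199 219 217 219 221 2
[... 7577 characters left out ...]
  45  48  45  37  34  36  37  37  37  30  94 166 139 135 142 128 125 124 115  94  81  93 106 115 120 124 124
202  61  55  56  55  51  49  50  51  50  51  49  49  41  32  35  36  39  37  32  91 161 148 166 183 157 147 143 129 116  95  83  80  93 107 112 113
203  56  53  53  55  51  49  50  52  54  53  50  50  47  37  34  35  37  35  31  78 137 138 171 197 197 192 185 158 147 146 139 126 117 104  86  81
204  55  52  51  51  49  48  49  51  51  51  54  53  49  37  31  34  33  33  31  68 126 134 167 197 201 200 201 195 195 198 197 195 189 166 135 124
205  55  49  50  50  49  49  51  50  53  54  54  52  50  36  32  34  32  31  31  67 125 138 167 196 200 197 198 199 204 205 205 205 205 202 197 193
```

```bash
python3 - <<'E'
from h import *
np.set_printoptions(precision=1,suppress=True)
for d in(-30,-23,0,23,30):print('s5',d,proj('side',[477.9,79.9+d,251.4]),proj('side',[477.9,79.9+d,277]))
g=cv2.cvtColor(cv2.imread('pics/s5.png'),cv2.COLOR_BGR2GRAY)
for r in range(104,130,2): print(r,' '.join('%3d'%v for v in g[r,238:262]))
for d in(-23.5,23.5):
  P=[498+.6*d,-235.3+.8*d,171.9];print('s1',proj('side',P))
g=cv2.cvtColor(cv2.imread('pics/s1.png'),cv2.COLOR_BGR2GRAY)
for r in range(170,204,2): print(r,' '.join('%3d'%v for v in g[r,250:284]))
print(onz('top',189,192.4,170), manip.read_state()['joints'])
E
```

```text
s5 -30 [248.5 128.2] [248.4 119.8]
s5 -23 [248.4 127.5] [248.2 119.1]
s5 0 [247.8 125.1] [247.6 116.9]
s5 23 [247.3 122.9] [247.1 114.7]
s5 30 [247.1 122.2] [246.9 114.1]
104 146 145 147 146 148 131  61  57 126 161 157 157 157 156 156 146 146 145 149 146 146 145 147 148
106 147 146 147 146 149 142  89  56 124 159 155 157 156 155 157 145 147 146 145 145 146 145 144 145
108 147 147 147 148 148 139  89  51 122 163 158 157 156 159 157 145 146 144 144 145 146 147 148 145
110 147 147 145 146 148 141  91  29 160 235 228 227 228 230 209 140 145 148 146 145 146 145 146 146
112 146 147 146 147 148 137  86  24 158 234 228 226 226 229 207 141 146 147 146 146 146 144 146 146
114 145 146 147 145 147 141  87  42 162 234 227 227 228 228 207 141 145 147 147 146 147 147 146 148
116 146 146 146 147 145 149 150 121 161 237 229 228 228 231 210 143 145 146 145 145 147 147 146 149
118 145 146 146 145 145 148 148 145 146 138 136 138 124 104 126 146 145 146 146 146 146 148 145 147
120 148 145 146 146 146 148 145 147 120 101 150 150 147 149 148 147 144 147 148 146 147 148 146 145
122 146 146 145 145 146 145 1
[... 2136 characters left out ...]
  20  25  24  26  25  21  23  36 100 148 140 142 142 139 141 141 141 141 141 140 140 138
196 182 180 175 176 171 171 172 172 173 163 109  16  25  24  28  24  24  23  18  51 114 149 144 146 142 142 142 142 142 142 141 141 141 141
198 167 169 167 167 167 167 168 170 171 165 112  22  28  30  36  28  28  23  19  22  23  22  50 112 143 142 139 143 142 143 141 143 144 145
200 163 164 165 167 164 165 167 166 168 172 163 110  23  32  31  31  33  63  83  72  49  21  17  50 111 144 143 143 141 143 141 141 139 139
202 161 159 157 160 160 162 160 160 150 100  28  34  34  33  58 118 153 146 146 156 158 118  55  19  19  29  30  33  39 101 147 143 141 143
[480.9 107.7 170. ] [ 0.1  0.2  1.7 -0.   1.2 -1.5]
```

From the pixel data, the fingertips sit about 25 mm higher than the reported TCP (rows 190 against 199 predicted, and 147 against 155). So I was at the lip and then above it. Rise, open, and descend 25 mm deeper onto the handle.

Request:
arm_command:
  targets:
    - {"hand": -1, "x": 0, "y": 0, "z": -0.015, "yaw": 0}
    - {"hand": 0, "x": 0, "y": 0, "z": 0, "yaw": 0}
    - {"hand": 0, "x": 0, "y": 0, "z": 0, "yaw": 0}
    - {"hand": 0, "x": 0, "y": 0, "z": 0, "yaw": 0}
    - {"hand": 0, "x": 0, "y": -0.001, "z": 0.02, "yaw": 0}
    - {"hand": 0, "x": 0, "y": 0, "z": 0.02, "yaw": 0}
    - {"hand": 0, "x": 0, "y": 0, "z": 0.01, "yaw": 0}
    - {"hand": 0, "x": 0, "y": 0, "z": 0.006, "yaw": 0}
    - {"hand": 0, "x": 0, "y": 0, "z": 0, "yaw": 0}

```text
clock: 17.95
eef_pos: [481.1, 108.0, 102.9]
eef_rot: [-3.142, -0.001, -3.072]
wrist_force: [-0.2, -0.6, -0.2]
finger_gap: 47.1
finger_force: 0.0
```

Request:
arm_command:
  targets:
    - {"hand": -1, "x": 0, "y": 0, "z": 0, "yaw": 0}
    - {"hand": -1, "x": 0, "y": 0, "z": 0, "yaw": 0}
    - {"hand": -1, "x": 0, "y": 0, "z": 0, "yaw": 0}
    - {"hand": -1, "x": 0, "y": 0, "z": 0, "yaw": 0}
    - {"hand": -1, "x": 0, "y": 0, "z": 0, "yaw": 0}
  newtons: 35

```text
clock: 18.45
eef_pos: [481.4, 108.5, 103.7]
eef_rot: [3.141, 0.001, -3.072]
wrist_force: [-0.4, 4.3, 2.8]
finger_gap: 16.8
finger_force: 35.0
```

Flat fingers always meet the lip first, so I'll grip the lip centred on the pads (reported z ≈ 123).

Request:
arm_command:
  targets:
    - {"hand": -0.3, "x": 0, "y": 0, "z": 0, "yaw": 0}
    - {"hand": -0.3, "x": 0, "y": 0, "z": 0, "yaw": 0}
    - {"hand": -0.3, "x": 0, "y": 0.001, "z": -0.019, "yaw": 0}
    - {"hand": -0.3, "x": 0, "y": 0, "z": 0, "yaw": 0}
    - {"hand": -1, "x": 0, "y": 0, "z": 0, "yaw": 0}
    - {"hand": -1, "x": 0, "y": 0, "z": 0, "yaw": 0}
    - {"hand": -1, "x": 0, "y": 0, "z": 0, "yaw": 0}
    - {"hand": -1, "x": 0, "y": 0, "z": 0, "yaw": 0}
  newtons: 45

```text
clock: 19.25
eef_pos: [480.9, 108.7, 121.7]
eef_rot: [-3.141, -0.001, -3.073]
wrist_force: [0.3, -2.4, -3.2]
finger_gap: 17.0
finger_force: 45.0
```

Request:
arm_command:
  targets:
    - {"hand": -1, "x": 0, "y": 0.003, "z": 0, "yaw": 0}
    - {"hand": -1, "x": 0, "y": 0.003, "z": 0, "yaw": 0}
    - {"hand": -1, "x": 0, "y": 0.003, "z": 0, "yaw": 0}
    - {"hand": -1, "x": 0, "y": 0.002, "z": 0, "yaw": 0}
    - {"hand": -1, "x": 0, "y": 0, "z": 0, "yaw": 0}
    - {"hand": -1, "x": 0, "y": 0, "z": 0, "yaw": 0}

```text
clock: 19.85
eef_pos: [480.4, 119.6, 122.1]
eef_rot: [-3.141, -0.001, -3.072]
wrist_force: [0.3, -7.1, -3.1]
finger_gap: 17.3
finger_force: 45.0
```

The 7.1 N spring force puts the latch at about 11 mm, so it is released. Lifting along the arc.

Request:
arm_command:
  targets:
    - {"hand": -1, "x": -0.002, "y": 0, "z": -0.005, "yaw": 0}
    - {"hand": -1, "x": -0.002, "y": 0, "z": -0.005, "yaw": 0}
    - {"hand": -1, "x": -0.0022, "y": 0, "z": -0.0049, "yaw": 0}
    - {"hand": -1, "x": -0.0023, "y": 0, "z": -0.0048, "yaw": 0}
    - {"hand": -1, "x": 0, "y": 0, "z": 0, "yaw": 0}

```text
clock: 20.35
eef_pos: [488.9, 120.1, 142.1]
eef_rot: [-3.141, -0.001, -3.073]
wrist_force: [-0.9, -6.8, -4.6]
finger_gap: 16.8
finger_force: 45.0
```

Request:
arm_command:
  targets:
    - {"hand": -1, "x": -0.005, "y": 0, "z": -0.0094, "yaw": 0}
    - {"hand": -1, "x": -0.0055, "y": 0, "z": -0.0092, "yaw": 0}
    - {"hand": -1, "x": -0.0059, "y": 0, "z": -0.0089, "yaw": 0}
    - {"hand": -1, "x": -0.0064, "y": 0, "z": -0.0086, "yaw": 0}
    - {"hand": -1, "x": -0.0068, "y": 0, "z": -0.0083, "yaw": 0}
    - {"hand": -1, "x": 0, "y": 0, "z": 0, "yaw": 0}
    - {"hand": -1, "x": 0, "y": 0, "z": 0, "yaw": 0}

```text
clock: 21.05
eef_pos: [518.1, 122.1, 186.1]
eef_rot: [-3.14, -0.002, -3.073]
wrist_force: [-1.9, -6.6, -2.8]
finger_gap: 17.0
finger_force: 45.0
```

```bash
python3 - <<'E'
from h import *
np.set_printoptions(precision=1,suppress=True)
s=snap('side','s8');g=cv2.cvtColor(s,cv2.COLOR_RGB2GRAY);g0=cv2.cvtColor(cv2.imread('pics/s0.png'),cv2.COLOR_BGR2GRAY)
for r in range(124,184,3): print(r,' '.join('%3d'%v for v in g[r,236:276:2]),' | ',' '.join('%3d'%v for v in g0[r,236:276:2]))
R=np.array([[np.cos(.07),-np.sin(.07)],[np.sin(.07),np.cos(.07)]]);H=np.array([484,71])+R@[200,0]
for a in(0,.1,.35):
  out=[]
  for x,y,z in[(-200,0,16),(-227,0,16),(-200,0,-14),(-200,47,76),(-200,47,38)]:
    X=x*np.cos(a)+z*np.sin(a);Z=-x*np.sin(a)+z*np.cos(a);out.append(proj('side',[*(H+R@[X,y]),92+Z]))
  print(a,*out)
t=snap('top','t8');gt=cv2.cvtColor(t,cv2.COLOR_RGB2GRAY);g5=cv2.cvtColor(cv2.imread('pics/t5.png'),cv2.COLOR_BGR2GRAY)
for r in(186,188,190):print([int(v) for v in gt[r,310:340]],'\n',[int(v) for v in g5[r,310:340]])
print(manip.read_state()['clock'],manip.read_state()['wrist_force'])
E
```

```text
124 147 144 148 147 144 145 147 146 146 147 139 109 160 157 154  70  68  70  68  69  |  153 151 152 152 150 152 152 153 154 153 152 151 153 106 167 132 131 131 133 132
127 147 147 148 148 148 146 147 146 148 148 123 118 158 156 153  76  84  92  95  84  |  150 151 150 151 152 151 152 151 151 152 151 150 154  77 111 104 140 155 149 118
130 147 149 147 147 145 147 148 149 147 151   6 166 159 160 155  79  76  85  87  87  |  151 154 151 151 151 152 152 151 152 151 151 152 155  60 114 120 118 131 134 135
133 148 149 152 157 157 158 163 164 165 145  29  85 108 108 111  79  90  91 101 109  |  155 154 157 162 164 164 171 170 172 180 179 183 186 182 134 119 129 136 163 135
136   9   5  11  14  12  21  20  22  32  22  30  27  17 126 165 175 185 191 184 176  |    5   7   8  12  11  21  23  22  31  34  34  44  40 197 246 252 255 255 253 250
139 176 175 175 176 176 175 175 173 172 229 140  61 125 141 167 183 188 196 185 179  |  183 182 183 183 184 183 179 182 182 184 181 183 183 207 251 254 254 254 253 252
142 188 189 187 186 188 185 185 188 206 194 194 193 191 133 159 170 177 178 177 173  |  196 
[... 2597 characters left out ...]
55, 60, 58] 
 [75, 77, 75, 73, 53, 34, 29, 29, 34, 42, 54, 46, 38, 32, 30, 109, 211, 227, 222, 221, 221, 224, 219, 195, 179, 120, 59, 53, 63, 62]
[74, 74, 76, 73, 53, 33, 33, 33, 33, 41, 54, 47, 39, 36, 33, 80, 162, 203, 218, 221, 222, 223, 221, 195, 178, 129, 69, 52, 57, 61] 
 [72, 75, 75, 73, 51, 34, 33, 33, 34, 36, 57, 45, 36, 39, 32, 80, 162, 203, 219, 223, 222, 224, 221, 196, 179, 131, 68, 53, 58, 58]
[98, 110, 104, 94, 70, 39, 29, 30, 34, 39, 54, 45, 39, 37, 34, 75, 147, 181, 194, 216, 222, 223, 223, 203, 180, 132, 71, 51, 59, 61] 
 [99, 110, 104, 95, 71, 40, 28, 33, 35, 42, 55, 43, 41, 37, 35, 75, 149, 183, 194, 217, 223, 224, 223, 204, 182, 131, 71, 51, 59, 61]
21.15 [-2.  -6.8 -3.1]
```

The cup top has moved from row 168–170 to about 147, matching a raise of 0.35 rad (about 69 mm). The ball is exposed at rows 175–180, and the magnifier's pixels are unchanged. Letting it settle, then handing in.

Request:
arm_command:
  targets:
    - {"hand": -1, "x": 0, "y": 0, "z": 0, "yaw": 0}
    - {"hand": -1, "x": 0, "y": 0, "z": 0, "yaw": 0}
    - {"hand": -1, "x": 0, "y": 0, "z": 0, "yaw": 0}
    - {"hand": -1, "x": 0, "y": 0, "z": 0, "yaw": 0}
    - {"hand": -1, "x": 0, "y": 0, "z": 0, "yaw": 0}

```text
clock: 21.65
eef_pos: [518.0, 122.1, 186.0]
eef_rot: [-3.14, -0.002, -3.073]
wrist_force: [-1.3, -7.7, -2.8]
finger_gap: 16.7
finger_force: 45.0
```

```bash
python3 -c "
from cell import manip
s=manip.read_state();print(s['eef_pos'],s['wrist_force'],s['finger_gap'])
print(manip.sign_off())"
```

```text
[517.97692008 122.08758755 185.9554387 ] [-1.33544465 -7.67761298 -2.76935816] 16.72411703017995
the job is handed in; nothing more can be done
None
```

I handed the job in at 21.7 s with the magnifier facing the ball and its lens leaning about 30° (0.53 rad), the latch pulled about 11 mm, and the cup held still about 69 mm up. These values are my own readings from images and forces; sign-off returned no verdict.

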